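# Slide the sharpening board home on its runners and lock it

## Robot

A 6-joint arm with a two-finger parallel gripper is mounted at the origin on a cart in front of the work surface, level with it; the furniture and walls round the work are solid. World frame = base frame: x ahead of the robot, y to its left, z up, the work surface at z = 0. Lengths are in m, angles in rad, forces in N, time in s.
With the tool pointing down it reaches from about 0.35 to 0.775 m from the base axis. Payload 7.3 kg.
Tool frame: the origin (TCP) lies at the centre of the arm's flange, where the gripper is bolted on; the fingertips stand 178 mm ahead of it and the grasp point (between the pads) lies 159 mm ahead of it; z points along the fingers, y is the line along which they close (so a half turn about z gives the same grasp; the last joint's range is limited). The gripper opens to 92 mm and grips with 3 to 60 N. Pads are 19 mm wide; open, the fingers measure 130 mm over their backs; the gripper's body (75 mm by 190 mm) begins 47 mm behind the grasp point.
Start: joints at [1.058, 0.342, 1.524, -0, 1.275, -0.146], TCP at [0.188, 0.49, 0.405] pointing down, gripper open.
Joint ranges: [-2.53, 2.53], [-0.77, 2.02], [0.04, 2.7], [-1, 4.14], [0.28, 2.66], [-3.11, 3.11]. Speed limits (rad/s): [2.57, 2.57, 3.14, 3.14, 3.14, 3.14].

## Interface

Orientations are given as [roll, pitch, yaw] about the fixed x, y, z axes, in that order (R = Rz(yaw) Ry(pitch) Rx(roll)).
In Python, from cell import telemetry, vision, ticket gives the robot as it stands.
- The arm moves only by the shell command python3 -m crank 'ROWS' [FORCE]. ROWS is JSON, a list of rows, each a list of 5 numbers: the gripper command: -1 is shut, 1 is fully open, values between are in proportion, then the shift along the tool's x, y, z in mm, then the turn about the tool's z in rad. In form: [[fingers, dx, dy, dz, roll], ...]. A call has 1 to 12 rows; each row is the pose to reach, as a shift and turn from the pose commanded when the call began, along the tool's axes at that moment; what a row does not reach only later rows make up. A row lasts 1/12 s, in which the tool goes at most 41.7 mm and 7.16 degrees, less where a joint would pass 70% of its speed; a pose out of reach is approached as far as the arm can. A call with a gripper value outside its range is refused whole. The fingers move at their own pace and stop on an object; FORCE is the grip in N (left out, the last holds). Time passes only in rows, so rows that repeat a pose let the fingers close. It gives the time, the measured TCP pose, the force, the opening and the grip force at its end, in the units of the state.
- telemetry.observe(): the state, without advancing time (a new reading comes with each control period).
- vision.read_camera(name): name is "scene" or "top" or "wrist"; returns (picture, depth): 384x512x3 uint8, red, green, blue; 384x512 float32, m along the optical axis (not along the pixel's ray), 0 where there is no reading.
- vision.get_calibration(name): a dict with "camera_matrix" (3x3 intrinsics, pixels), "dist" ([k1, k2, p1, p2, k3] as OpenCV has them; the pictures are not rectified), "rvec" (rotation vector, rad) and "tvec" (3), from world to camera coordinates, as OpenCV has them. Camera axes: x right, y down, z forward; pixel columns grow to the right and rows downward; lengths in m; the calibration is good to about 2 mm. A picture is of the moment at which its call begins: read the wrist's pose just before it. get_calibration takes no time and is no camera call; for the wrist camera it gives the pose at the moment of the call.
- ticket.hand_in(): hands the job in; it is judged then, once.
The state is a dict: "time": time; "qpos": joint angles; "qvel": joint speeds; "joint_efforts": joint torques, N m; "tool_pos": TCP position; "tool_rot": TCP orientation; "contact_force": force on the tool from outside, world axes, zero at the start; "torque": the same for the moment, N m; "opening": finger opening in m; "grip_force": force on a finger pad.
Only numpy, scipy, OpenCV 4.12 (cv2) and the standard library are available. Lean on these libraries where they do the work, as an engineer would, in place of code of your own. Each camera call takes 0.05 s, during which the arm holds its last target. There are 200 camera calls.

## Task

With your fingertips on its raised lip, push the small board, with the slip stone lying on it, along the two runners of its rack until you feel it drop into the locating notches and sit fully down and level. Then push the peg of the wooden turn-button round until the button lies squarely across the board and locks it, and move clear. Do not lift or carry anything; the stone stays lying on the middle of the board, and the other things on the bench stay where they are.

Things in the scene. Friction and masses are not known exactly. Their poses are not given: they have to be found in the camera images.
- rack: Wooden rack fixed to the bench, 340 mm long, 159 wide: two parallel runners, tops 40 mm above the bench, with guide lips outside them up to 56 mm (1.5 mm play each side of the board). Origin on the bench surface under its middle; x runs along the runners (-180 to +160 mm) in the direction to push the board, z up. The runners go on behind the notches, so a fast shove can carry the board past them.
- seat (a point): Where the board's origin comes to rest when seated: on the rack's centre line at x = +50 mm, 33 mm above the bench (4 mm play either way along the runners). Notches 7 mm deep are cut in the outer half of each runner at rack x = 0 and in the inner half at x = +100 mm, so that all four feet of the board fall in at once, only here.
- board: Loose board, 130 mm along the runners, 120 wide, 12 thick, 0.3 to 0.55 kg, on four 10 mm feet. Origin mid-length and mid-width, level with the feet's undersides: 40 mm above the bench on the runners (board top 62), 33 mm when seated (board top 55). x as the rack's; starts at rack x = -105 to -45 mm. Slides with about 2 to 5 N; the force rises sharply once the feet have dropped and meet the notch walls.
- lip_face (a point): Middle of the face to push on: the upright rear (-x) face of the board, where a lip 12 mm thick rises 22 mm above the board's top along the whole 120 mm width. This point is 33 mm above the board's origin; the face reaches from 23 mm below it to 11 mm above it.
- turn_button (a joint): Angle of the wooden turn-button about its upright pivot: 0 along the guide lip, pointing to the rack's +x; negative is outwards, away from the board; +1.57 squarely across the board. Travel -0.6 to +1.65; starts at -0.5 to -0.05, stays where left; needs about 0.5 N at the peg. Its underside passes 3.5 mm over the seated board; a board that has not dropped is in its way.
- pivot (a point): Pivot of the turn-button, on the guide lip at the rack's -y side (rack x = +85, y = -70.5 mm), at the height of the button's top, 70.5 mm above the bench. The button is 54 mm long, 16 mm wide and 12 mm thick.
- peg_top (a point): Top centre of the upright round peg on the turn-button, 10 mm in diameter, rising 28 mm above the button's top (98.5 mm above the bench), 41 mm from the pivot. The direction from pivot to peg turns with the button.
- slip_stone: Slip stone, a flat grey stone 40x100x11 mm, lying loose on the board behind its lip; rides along on it. Origin at the centre of its underside.
- small_offcut: Block of wood 40x50x24 mm beside the rack; leave alone. Origin at the centre of its underside.
- eraser: Eraser 19x42x13 mm beside the rack; leave alone. Origin at the centre of its underside.
- masking_tape: Roll of masking tape, 96 mm across, 24 mm high, left on the bench; leave alone.
- gouge_wide: Carving gouge 270 mm long at the back of the bench; leave alone.
Mind the look-alikes: they are no part of the job. There is more than one size of the board; the job needs the largest.

How it is judged:
By the outcome, as a careful person would: the job done as asked, in the order asked, and still so for the second after the job is handed in, with the robot touching nothing.
It also fails if it takes over 48 s, if anything falls off the work surface, if the arm or the gripper's body presses on something with over 40 N, if the wrist force passes 120 N, or if a joint passes its speed limit or range.

## Working session

There is one attempt and no reset: what is moved stays moved. The work goes in short steps, Python scripts to look and compute and a shell command to move; the robot and the scene stay as the last step left them, time stands still between calls to the robot, and variables do not carry over. Pictures are saved under pics/ and viewed, at most 10 in all, crops included, and the job is handed in when it is done.

```bash
mkdir -p pics; ls
cat > h.py <<'E'
import numpy as np, cv2
from cell import telemetry, vision, ticket
def cam(n):
    c=vision.get_calibration(n); p,d=vision.read_camera(n)
    return p,d,c
def save(p,f): cv2.imwrite('pics/'+f,p[:,:,::-1])
def world(uv,z,c):
    """cast pixel rays on plane at height z"""
    uv=np.asarray(uv,float).reshape(-1,1,2)
    K=np.array(c['camera_matrix']);R=cv2.Rodrigues(np.array(c['rvec'],float))[0];t=np.array(c['tvec'],float).reshape(3)
    n=cv2.undistortPoints(uv,K,np.array(c['dist'],float)).reshape(-1,2)
    r=np.c_[n,np.ones(len(n))]@R; o=-R.T@t
    return o+r*((z-o[2])/r[:,2])[:,None]
def cloud(d,c):
    h,w=d.shape;u,v=np.meshgrid(np.arange(w),np.arange(h))
    K=np.array(c['camera_matrix']);R=cv2.Rodrigues(np.array(c['rvec'],float))[0];t=np.array(c['tvec'],float).reshape(3)
    n=cv2.undistortPoints(np.stack([u,v],-1).reshape(-1,1,2).astype(float),K,np.array(c['dist'],float)).reshape(-1,2)
    P=np.c_[n,np.ones(len(n))]*d.reshape(-1,1)
    return ((P-t)@R).reshape(h,w,3)
E
python3 - <<'E'
from h import *
for n in('top','scene'):
    p,d,c=cam(n); save(p,n+'0.png'); np.savez('pics/'+n+'0',p=p,d=d)
s=telemetry.observe(); print(s['time'],s['tool_pos'],s['tool_rot'],s['contact_force'])
E
```

```text
pics
0.1 [0.18819736 0.48999331 0.40411742] [-3.14027120e+00 -1.73722659e-04  2.77480363e+00] [-0.2433175  -0.1462676  -0.53767888]
```

View pics/top0.png

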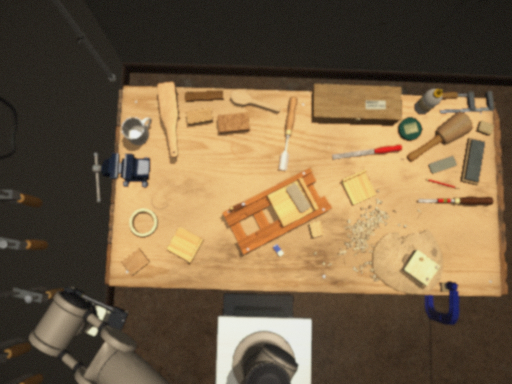

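View pics/scene0.png

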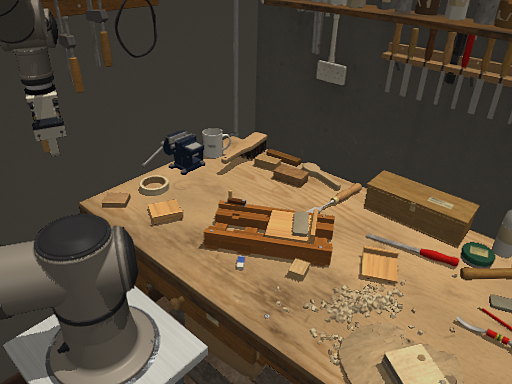

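The top picture shows the rack at about (276,211), with the light board and grey stone on its right part at (292,203). The dark button with its peg is at the rack's far left corner, (237,207), so rack +x points left in the image. Candidates for the board are (292,203) on the rack, (185,245), (358,188) and the block at (420,267). I choose the one on the rack, since it carries the stone and looks largest, and will check it in a close crop.

Run:
```python
from h import *
f=np.load('pics/top0.npz');p,d=f['p'],f['d'];c=vision.get_calibration('top')
X=cloud(d,c); np.save('pics/X.npy',X)
save(cv2.resize(p[155:265,205:345],None,fx=5,fy=5,interpolation=cv2.INTER_CUBIC),'crop.png')
# rack mask by height & region
reg=np.zeros(d.shape,bool);reg[160:262,215:335]=1
z=X[...,2]; print('bench z',np.median(z[220:230,160:170]), 'px/m', c['camera_matrix'][0][0]/np.median(d[220:230,160:170]))
for lo,hi in((.03,.045),(.046,.06),(.058,.066),(.066,.078),(.08,.105)):
    m=reg&(z>lo)&(z<hi); P=X[m]; print(lo,hi,m.sum(),P.min(0).round(3),P.max(0).round(3))
m=(reg&(z>.025)).astype(np.uint8)
n,l,s,_=cv2.connectedComponentsWithStats(m); k=1+np.argmax(s[1:,4]); P=X[l==k][:,:2].astype(np.float32)
print(cv2.minAreaRect(P))
for name,box in(('A',(230,260,165,205)),('C',(172,205,340,376))):
    a,b,e,g=box; q=np.zeros(d.shape,bool); q[a:b,e:g]=1; q&=z>.012; print(name,cv2.minAreaRect(X[q][:,:2].astype(np.float32)))
m2=(reg&(z>.058)&(z<.2)).astype(np.uint8)
n,l,s,ce=cv2.connectedComponentsWithStats(m2)
for k in range(1,n):
    if s[k,4]>3: P=X[l==k]; print(s[k],P.mean(0).round(3),P.max(0).round(3),cv2.minAreaRect(P[:,:2].astype(np.float32)))
```

```text
bench z -0.00023177802292816187 px/m 286.8223774350144
0.03 0.045 1062 [ 0.38  -0.206  0.03 ] [0.649 0.146 0.045]
0.046 0.06 1233 [ 0.364 -0.214  0.046] [0.664 0.156 0.06 ]
0.058 0.066 917 [ 0.364 -0.207  0.058] [0.656 0.149 0.066]
0.066 0.078 501 [ 0.464 -0.16   0.066] [0.633 0.132 0.078]
0.08 0.105 133 [ 0.507 -0.163  0.08 ] [0.623 0.128 0.101]
((0.5083442330360413, -0.03226737678050995), (0.17264726758003235, 0.34100109338760376), 29.230436325073242)
A ((0.3585590720176697, 0.21060356497764587), (0.25772157311439514, 0.09016644209623337), 67.01887512207031)
C ((0.510216474533081, -0.13093996047973633), (0.09866742044687271, 0.5117267370223999), 27.09674835205078)
[307 169   4   4   7] [ 0.651 -0.135  0.06 ] [ 0.656 -0.13   0.061] ((0.6506236791610718, -0.1355898380279541), (0.010880876332521439, 0.010780837386846542), 2.6544189453125)
[300 172   3   3   4] [ 0.641 -0.11   0.059] [ 0.645 -0.106  0.061] ((0.6403115391731262, -0.11066432297229767), (0.007254124619066715, 0.005553277675062418), 47.9405403137207)
[ 266  175   52   51 1293] [ 0.543 -0.082  0.068] [0.634 0.009 0.09 ] ((0
[... 1505 characters left out ...]
271850586)
[258 238   8   7  16] [0.407 0.02  0.059] [0.416 0.031 0.062] ((0.4076020419597626, 0.01876422017812729), (0.011455296538770199, 0.026646863669157028), 40.10831832885742)
[253 244   4   2   4] [0.394 0.043 0.059] [0.395 0.048 0.06 ] ((0.3931373953819275, 0.04282810911536217), (0.0033312991727143526, 0.010074499994516373), 1.5779123306274414)
[251 247   4   3   7] [0.381 0.051 0.06 ] [0.385 0.054 0.062] ((0.38125982880592346, 0.049204640090465546), (0.006697411648929119, 0.010039882734417915), 1.6708900928497314)
[243 251   4   3   8] [0.368 0.076 0.059] [0.371 0.081 0.061] ((0.36723053455352783, 0.07552802562713623), (0.006649112794548273, 0.01002630963921547), 1.8379993438720703)
```

View pics/crop.png

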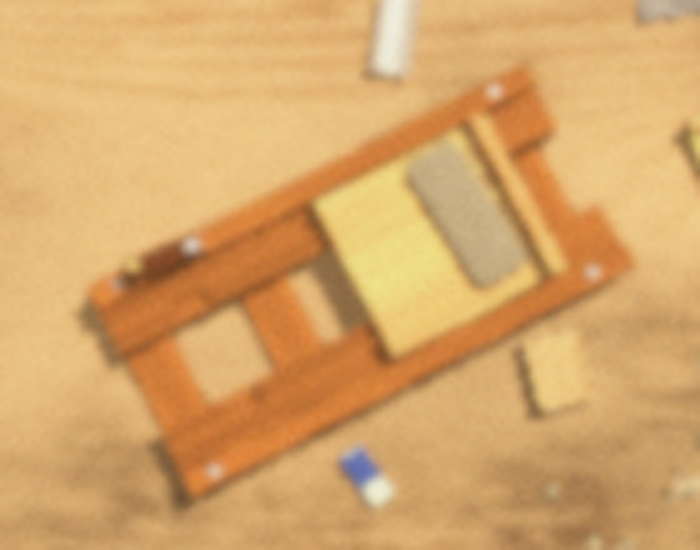

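The crop confirms the choice: the largest board, with its lip at the right end (crop 525,190) and the stone beside it. The peg is at crop (128,268), the pivot screw at (190,245), and the rack's four corners are visible. Rack +x points left and down in the image.

Run:
```python
from h import *
c=vision.get_calibration('top')
q=lambda L,z: world(np.array(L)/5.0+[205-.4,155-.4],z,c)
C=q([(95,290),(525,68),(632,262),(190,497)],.056); print(C.round(4))
xa=((C[0]-C[1])+(C[3]-C[2]))[:2]; th=np.arctan2(xa[1],xa[0]); print('theta',th,np.linalg.norm(xa)/2)
ex=np.array([np.cos(th),np.sin(th)]);ey=np.array([-ex[1],ex[0]])
O=C[:,:2].mean(0)+.010*ex; print('O',O)
for n,L,z in(('lip rear',[(487,113),(567,265)],.084),('pivot',[(190,245)],.0705),('peg',[(128,262)],.0985)):
    P=q(L,z)[:,:2]; print(n,P.round(4),((P-O)@np.c_[ex,ey]).round(4))
```

```text
[[ 0.4974  0.1503  0.056 ]
 [ 0.6595 -0.1396  0.056 ]
 [ 0.5275 -0.2141  0.056 ]
 [ 0.3604  0.0817  0.056 ]]
theta 2.0827753489830174 0.335942953893422
O [ 0.50629279 -0.02170356]
lip rear [[ 0.6224 -0.1105]
 [ 0.521  -0.1654]] [[-0.1343 -0.0577]
 [-0.1325  0.0576]]
pivot [[0.5283 0.0869]] [[ 0.0839 -0.0724]]
peg [[0.5126 0.1272]] [[ 0.1267 -0.0785]]
```

```bash
python3 -m crank '[[0.3,-30,-23,0,0.12],[0.3,-67,-52,0,0.23],[0.3,-105,-81,0,0.35],[0.3,-143,-110,0,0.46],[0.3,-180,-139,0,0.58],[0.3,-217,-168,0,0.69],[0.3,-254,-197,0,0.69],[0.3,-292,-225,0,0.69],[0.3,-329,-254,0,0.69],[0.3,-366,-283,0,0.69],[0.3,-390,-302,0,0.69],[0.3,-400,-310,0,0.69]]'
```

```text
time: 1.1
tool_pos: [0.4459, 0.0637, 0.4046]
tool_rot: [-3.142, -0.0, 2.085]
contact_force: [0.7, 0.2, -0.8]
opening: 0.0593
grip_force: 0.0
```

Run:
```python
from h import *
p,d,c=cam('wrist'); save(p,'w1.png'); np.savez('pics/w1',p=p,d=d,**{k:np.array(v) for k,v in c.items()})
print(telemetry.observe()['tool_pos'])
```

```text
[0.44934175 0.05857925 0.40458207]
```

View pics/w1.png

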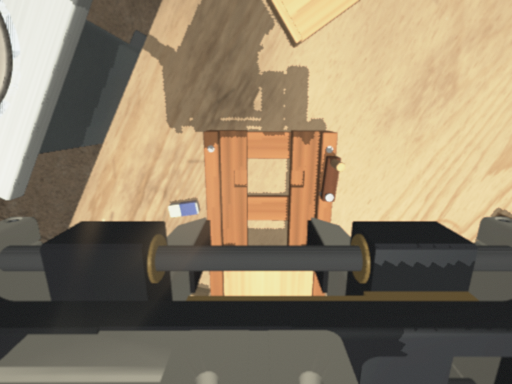

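The wrist picture shows the front end of the rack, with corners at (204,131) and (337,131). It also shows the inner and outer notches, the pivot at (329,198) and the peg at (340,168). The rack runs nearly straight up the image, so the yaw is about right.

Run:
```python
from h import *
f=np.load('pics/w1.npz'); c={k:f[k] for k in('camera_matrix','dist','rvec','tvec')}
C=world([(204,131),(337,131),(208,290),(323,215)],.056,c)[:,:2]
P=world([(329,198)],.0705,c)[0,:2];G=world([(340,168)],.0985,c)[0,:2]
M=C[:2].mean(0); th=np.arctan2(*(C[0]-C[1])[::-1])-np.pi/2
print('w',np.linalg.norm(C[0]-C[1]),'th',th%(2*np.pi)); 
th=2.083; ex=np.array([np.cos(th),np.sin(th)]);ey=np.array([-ex[1],ex[0]]);E=np.c_[ex,ey]
O=M-.16*ex; print('O',O,'left edge',((C[2]-O)@E)); print('piv',(P-O)@E,'peg',(G-O)@E)
D=f['d'];X=cloud(D,c)
for uv in((211,175),(326,240),(340,168),(331,180)): print(uv,X[uv[1],uv[0]].round(4),((X[uv[1],uv[0],:2]-O)@E).round(4))
O=np.array([.507,-.025]); t=O-.165*ex; s=telemetry.observe(); d=t-s['tool_pos'][:2]; ya=s['tool_rot'][2]
print('move',d@[np.cos(ya),np.sin(ya)],d@[np.sin(ya),-np.cos(ya)],ya)
```

```text
w 0.1561227218343874 th 2.0838204203502455
O [ 0.50864335 -0.02071013] left edge [-0.05404761  0.08336216]
piv [ 0.08235689 -0.0703496 ] peg [ 0.123734  -0.0722011]
(211, 175) [0.3932 0.0375 0.0561] [0.1073 0.0722]
(326, 240) [0.4684 0.0903 0.26  ] [ 0.1165 -0.0193]
(340, 168) [0.5104 0.1225 0.1001] [ 0.124  -0.0717]
(331, 180) [0.5191 0.1053 0.0716] [ 0.1047 -0.0709]
move -0.2660893373913827 0.009910943614089597 2.080691449498927
```

```bash
python3 -m crank '[[0.3,-30,2,0,0],[0.3,-68,4,0,0],[0.3,-108,6,0,0],[0.3,-148,8,0,0],[0.3,-188,10,0,0],[0.3,-228,12,0,0],[0.3,-258,12,10,0],[0.3,-270,12,45,0],[0.3,-270,12,82,0],[0.3,-270,12,115,0],[0.3,-270,12,125,0],[0.3,-270,12,125,0]]'
python3 - <<'E'
from h import *
p,d,c=cam('wrist'); save(p,'w2.png'); s=telemetry.observe()
th=2.083; ex=np.array([np.cos(th),np.sin(th)]);ey=np.array([-ex[1],ex[0]]);E=np.c_[ex,ey];O=np.array([.5075,-.022])
print(s['tool_pos'],s['tool_rot'],(s['tool_pos'][:2]-O)@E)
X=cloud(d,c); X[...,:2]=(X[...,:2]-O)@E; np.save('pics/X2.npy',X)
for z0,z1 in((.08,.088),(.068,.077),(.059,.065)):
    m=(X[...,2]>z0)&(X[...,2]<z1)&(abs(X[...,1])<.058)&(X[...,0]>-.15)&(X[...,0]<.12);P=X[m]
    if len(P): print(z0,len(P),np.percentile(P,[1,50,99],axis=0).round(4).tolist())
p,d,c=cam('top');save(p,'t2.png')
E
```

```text
time: 2.15
tool_pos: [0.5878, -0.1629, 0.2765]
tool_rot: [-3.137, -0.006, 2.085]
contact_force: [0.1, -0.1, 0.0]
opening: 0.0599
grip_force: 0.0
[ 0.58864168 -0.16310594  0.27922465] [-3.14032644e+00 -1.79250455e-03  2.08502194e+00] [-0.16276482 -0.00157257]
0.08 3395 [[-0.132, -0.057, 0.0809], [-0.1254, -0.0002, 0.0846], [-0.12, 0.0568, 0.0861]]
0.068 9951 [[-0.1203, -0.0525, 0.0704], [-0.0899, -0.0041, 0.0737], [-0.0694, 0.0447, 0.0755]]
0.059 18602 [[-0.1195, -0.0572, 0.0612], [-0.0483, 0.0026, 0.0628], [-0.0201, 0.0572, 0.0644]]
```

View pics/w2.png

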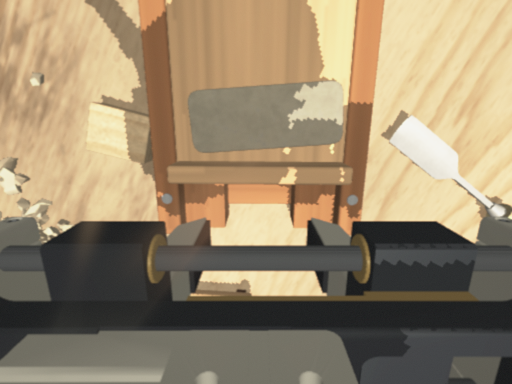

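The picture shows the lip at rows 163–183 with the stone on the board ahead of it at (265,117). The fingers are behind the lip, in line with the rack. I'll lower them and push gently.

```bash
cat > st.py <<'E'
from h import *
s=telemetry.observe();th=2.083; ex=np.array([np.cos(th),np.sin(th)]);ey=np.array([-ex[1],ex[0]]);E=np.c_[ex,ey];O=np.array([.5075,-.022])
print('rack xy mm',((s['tool_pos'][:2]-O)@E*1000).round(1),'z',round(s['tool_pos'][2]*1000,1),'F',(s['contact_force'][:2]@E).round(2),round(s['contact_force'][2],2),'t',s['time'])
E
python3 -m crank '[[0.3,0,0,20,0],[0.3,0,0,36,0],[0.3,0,0,39,0],[0.3,0,0,39,0],[0.3,4,0,39,0],[0.3,8,0,39,0],[0.3,12,0,39,0],[0.3,15,0,39,0],[0.3,18,0,39,0],[0.3,21,0,39,0],[0.3,24,0,39,0],[0.3,27,0,39,0]]'; python3 st.py
```

```text
time: 3.25
tool_pos: [0.5756, -0.1402, 0.2413]
tool_rot: [3.14, 0.002, 2.085]
contact_force: [1.9, -3.7, 2.3]
opening: 0.0598
grip_force: 2.2
rack xy mm [-136.4   -1.5] z 241.3 F [-4.17  0.19] 2.31 t 3.25
```

```bash
python3 -m crank '[[0.3,4,0,0,0],[0.3,9,0,0,0],[0.3,14,0,0,0],[0.3,19,0,0,0],[0.3,24,0,0,0],[0.3,29,0,0,0],[0.3,34,0,0,0],[0.3,39,0,0,0],[0.3,44,0,0,0],[0.3,49,0,0,0],[0.3,54,0,0,0],[0.3,59,0,0,0]]'; python3 st.py
```

```text
time: 4.25
tool_pos: [0.5465, -0.0886, 0.2413]
tool_rot: [3.14, 0.002, 2.085]
contact_force: [2.2, -4.9, 2.9]
opening: 0.0598
grip_force: 2.5
rack xy mm [-77.2  -1.4] z 241.3 F [-5.32  0.47] 2.87 t 4.25
```

```bash
python3 -m crank '[[0.3,4,0,0,0],[0.3,8,0,0,0],[0.3,12,0,0,0],[0.3,15,0,0,0],[0.3,18,0,0,0],[0.3,21,0,0,0],[0.3,24,0,0,0],[0.3,27,0,0,0],[0.3,29,0,0,0],[0.3,31,0,0,0],[0.3,33,0,0,0],[0.3,35,0,0,0]]'; python3 st.py
```

```text
time: 5.25
tool_pos: [0.5294, -0.0582, 0.2413]
tool_rot: [3.14, 0.002, 2.085]
contact_force: [2.5, -4.9, 4.3]
opening: 0.0595
grip_force: 2.8
rack xy mm [-42.3  -1.3] z 241.3 F [-5.48  0.17] 4.29 t 5.25
```

```bash
python3 -m crank '[[0.3,2,0,0,0],[0.3,3.5,0,0,0],[0.3,5,0,0,0],[0.3,6.5,0,0,0],[0.3,8,0,0,0],[0.3,9,0,0,0],[0.3,10,0,0,0],[0.3,11,0,0,0],[0.3,12,0,0,0],[0.3,13,0,0,0]]'; python3 st.py
```

```text
time: 6.08
tool_pos: [0.5226, -0.0466, 0.2407]
tool_rot: [-3.142, 0.0, 2.085]
contact_force: [2.5, -4.4, 1.9]
opening: 0.0596
grip_force: 2.1
rack xy mm [-28.9  -1.1] z 240.7 F [-5.11 -0.01] 1.92 t 6.0833
```

```bash
python3 -m crank '[[0.3,1,0,0,0],[0.3,2,0,0,0],[0.3,3,0,0,0]]'; python3 st.py
```

```text
time: 6.33
tool_pos: [0.5212, -0.0441, 0.2407]
tool_rot: [3.142, 0.0, 2.085]
contact_force: [2.3, -3.5, 1.6]
opening: 0.0599
grip_force: 2.1
rack xy mm [-26.   -1.1] z 240.7 F [-4.21 -0.27] 1.61 t 6.3333
```

```bash
python3 -m crank '[[0.3,1,0,0,0],[0.3,2,0,0,0]]'; python3 st.py
```

```text
time: 6.5
tool_pos: [0.5202, -0.0423, 0.2407]
tool_rot: [3.142, 0.0, 2.085]
contact_force: [2.1, -3.7, 1.2]
opening: 0.0598
grip_force: 2.2
rack xy mm [-23.9  -1.2] z 240.7 F [-4.26 -0.05] 1.15 t 6.5
```

Not seated yet; check the board's height and position with the wrist camera before going on.

```bash
cat > bd.py <<'E'
from h import *
th=2.083; ex=np.array([np.cos(th),np.sin(th)]);ey=np.array([-ex[1],ex[0]]);E=np.c_[ex,ey];O=np.array([.5075,-.022])
def bd(n):
    p,d,c=cam(n); X=cloud(d,c); X[...,:2]=(X[...,:2]-O)@E
    m=(abs(X[...,1])<.055)&(X[...,0]>-.06)&(X[...,0]<.15)&(X[...,2]>.048)&(X[...,2]<.1); P=X[m]
    h,b=np.histogram(P[:,2],bins=np.arange(.048,.1,.002)); print(n,dict(zip((b[:-1]*1000).round().astype(int).tolist(),h.tolist())))
    Q=P[(P[:,2]<.067)]; 
    A=np.c_[Q[:,:2],np.ones(len(Q))]; k=np.linalg.lstsq(A,Q[:,2],rcond=None)[0]; print(' plane slopes',k.round(4),'x',np.percentile(Q[:,0],[1,99]).round(4))
    for a in np.arange(.03,.13,.01):
        r=P[(abs(P[:,0]-a)<.004)&(P[:,2]<.08)]
        if len(r): print(round(a,2),[np.median(r[abs(r[:,1]-y)<.01][:,2]).round(4) if (abs(r[:,1]-y)<.01).any() else None for y in(-.045,-.02,0,.02,.045)])
    return p
if __name__=='__main__': 
    save(bd('wrist'),'w3.png')
E
python3 bd.py
```

```text
wrist {48: 0, 50: 0, 52: 103, 54: 15773, 56: 9491, 58: 165, 60: 165, 62: 191, 64: 1733, 66: 10736, 68: 535, 70: 228, 72: 249, 74: 336, 76: 2731, 78: 1245, 80: 109, 82: 112, 84: 112, 86: 120, 88: 121, 90: 109, 92: 151, 94: 125, 96: 124}
 plane slopes [-0.0846 -0.011   0.0635] x [-0.0002  0.106 ]
0.03 [np.float64(0.0668), np.float64(0.0669), np.float64(0.0668), np.float64(0.0668), np.float64(0.0663)]
0.04 [np.float64(0.0667), np.float64(0.0668), np.float64(0.0668), np.float64(0.0668), np.float64(0.0664)]
0.05 [np.float64(0.0665), np.float64(0.0662), np.float64(0.0649), np.float64(0.0561), np.float64(0.0558)]
0.06 [np.float64(0.0558), np.float64(0.0557), np.float64(0.0558), np.float64(0.0558), np.float64(0.0557)]
0.07 [np.float64(0.0558), np.float64(0.0557), np.float64(0.0558), np.float64(0.0558), np.float64(0.0558)]
0.08 [np.float64(0.0558), np.float64(0.0558), np.float64(0.0558), np.float64(0.0558), np.float64(0.0558)]
0.09 [np.float64(0.0559), np.float64(0.0558), np.float64(0.0558), np.float64(0.0558), np.float64(0.0558)]
0.1 [np.float64(0.0558), np.float64(0.0558), np.float64(0.0558), np.float64(0.0558), np.float64(0.0558)]
0.11 [np.float64(0.0557), np.float64(0.0556), np.float64(0.0557), np.float64(0.0556), np.float64(0.0555)]
```

View pics/w3.png

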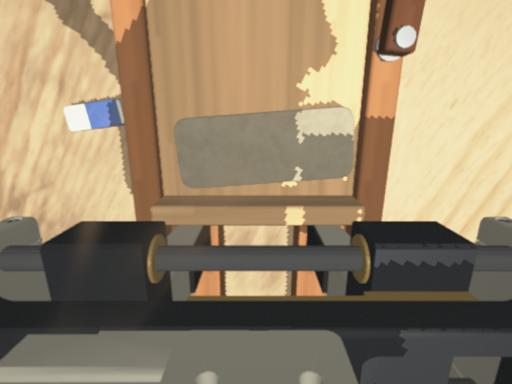

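The board's top is level at 55.8 mm everywhere (seated value 55) with the feet in the notches, and the stone is still on it at (265,148). Next I'll back off, lift, close the fingers and go to the outer side of the peg.

```bash
python3 -m crank '[[0.3,-6,0,0,0],[0.3,-15,0,0,0],[0.3,-15,0,-30,0],[0.3,-15,0,-60,0],[-1,10,18,-62,0],[-1,40,40,-62,0],[-1,70,62,-62,0],[-1,100,84,-62,0],[-1,128,104,-62,0],[-1,148,112,-62,0],[-1,150,112,-62,0],[-1,150,112,-62,0]]' 5; python3 st.py; python3 bd.py | head -4
python3 - <<'E'
from h import *
from bd import E,O
p,d,c=cam('top');X=cloud(d,c); X[...,:2]=(X[...,:2]-O)@E
z=X[...,2];m=(z>.085)&(z<.11)&(abs(X[...,0]-.11)<.05)&(abs(X[...,1]+.06)<.04); print('peg',np.median(X[m],axis=0),m.sum())
p,d,c=cam('wrist'); save(p,'w4.png')
E
```

```text
time: 7.55
tool_pos: [0.5437, 0.1442, 0.3021]
tool_rot: [-3.14, -0.001, 2.087]
contact_force: [0.6, -0.5, 0.5]
opening: 0.0107
grip_force: 0.0
rack xy mm [ 127.1 -113. ] z 302.1 F [-0.73 -0.31] 0.47 t 7.55
wrist {48: 95, 50: 109, 52: 116, 54: 2446, 56: 1092, 58: 53, 60: 51, 62: 49, 64: 117, 66: 347, 68: 5, 70: 0, 72: 0, 74: 0, 76: 0, 78: 0, 80: 0, 82: 0, 84: 0, 86: 0, 88: 0, 90: 0, 92: 0, 94: 0, 96: 0}
 plane slopes [-0.0825 -0.014   0.0641] x [0.0393 0.1185]
0.03 [None, None, None, None, np.float64(0.0559)]
0.04 [None, None, np.float64(0.0668), np.float64(0.0667), np.float64(0.0662)]
peg [nan nan nan] 0
  return _methods._mean(a, axis=axis, dtype=dtype,
  ret = um.true_divide(
```

View pics/w4.png

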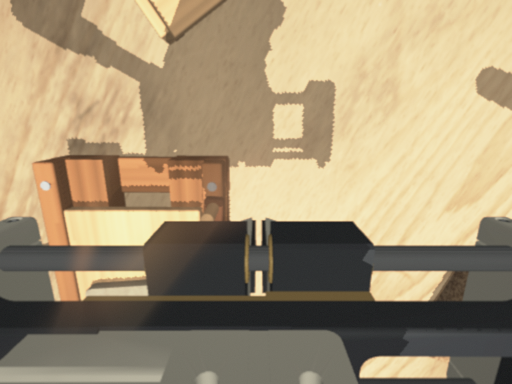

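The closed fingers are at about (258,255), outside the rack's corner, with the peg just hidden behind them to the left. The board's front edge at (133,208) is still seated. Now I'll lower beside the peg and push inwards.

```bash
python3 -m crank '[[-1,-8,0,25,0],[-1,-8,0,42,0],[-1,-8,0,44,0],[-1,-8,0,44,0],[-1,-8,-4,44,0],[-1,-8,-8,44,0],[-1,-8,-12,44,0],[-1,-8,-16,44,0],[-1,-8,-19,44,0],[-1,-8,-22,44,0]]'; python3 st.py
```

```text
time: 8.53
tool_pos: [0.5285, 0.1255, 0.2592]
tool_rot: [3.14, 0.0, 2.085]
contact_force: [1.1, -0.2, 0.3]
opening: 0.0006
grip_force: 0.3
rack xy mm [118.2 -90.6] z 259.2 F [-0.73 -0.83] 0.29 t 8.5333
```

```bash
python3 -m crank '[[-1,0,-3,0,0],[-1,0,-6,0,0],[-1,0,-9,0,0],[-1,0,-12,0,0],[-1,0,-15,0,0],[-1,0,-18,0,0],[-1,0,-21,0,0],[-1,0,-24,0,0],[-1,0,-27,0,0],[-1,0,-27,0,0]]'; python3 st.py
python3 - <<'E'
from h import *
from bd import E,O
p,d,c=cam('wrist');X=cloud(d,c); X[...,:2]=(X[...,:2]-O)@E
z=X[...,2];m=(z>.066)&(z<.11)&(abs(X[...,0]-.11)<.05)&(abs(X[...,1]+.05)<.05); print(m.sum(),np.percentile(X[m],[5,50,95],axis=0) if m.any() else'')
save(p,'w5.png')
p,d,c=cam('scene'); save(cv2.resize(p[150:290,180:380],None,fx=4,fy=4),'s5.png')
E
```

```text
time: 9.37
tool_pos: [0.5051, 0.112, 0.2588]
tool_rot: [3.141, 0.0, 2.085]
contact_force: [2.3, -0.4, 0.2]
opening: 0.0007
grip_force: 0.5
rack xy mm [118.  -63.6] z 258.8 F [-1.47 -1.79] 0.17 t 9.3667
294 [[ 0.12800597 -0.0666144   0.08312157]
 [ 0.12859044 -0.06269478  0.09493301]
 [ 0.13013093 -0.05883996  0.10779445]]
```

View pics/s5.png

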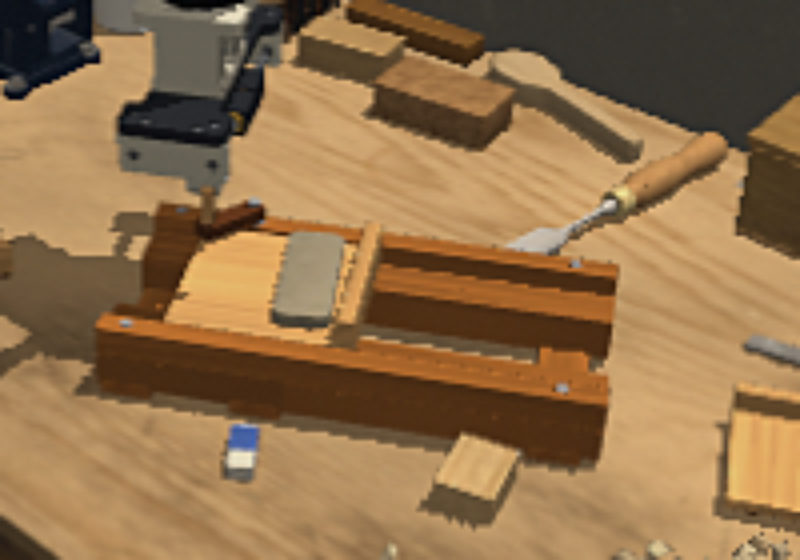

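The button is turned about half way, with the peg at crop (207,205) touching the fingertips, and it passes over the seated board. I'll go round to its +x side and push towards -x.

```bash
python3 -m crank '[[-1,0,6,0,0],[-1,12,8,0,0],[-1,22,6,0,0],[-1,22,-8,0,0],[-1,22,-22,0,0],[-1,22,-31,0,0],[-1,22,-31,0,0],[-1,16,-31,0,0],[-1,11,-31,0,0],[-1,7,-31,0,0],[-1,3,-31,0,0],[-1,0,-31,0,0]]'; python3 st.py
```

```text
time: 10.47
tool_pos: [0.4786, 0.0966, 0.2584]
tool_rot: [-3.141, -0.0, 2.084]
contact_force: [-1.4, 0.1, 0.6]
opening: 0.0006
grip_force: 0.6
rack xy mm [117.5 -32.9] z 258.4 F [0.78 1.18] 0.59 t 10.4667
```

```bash
python3 -m crank '[[-1,-3,0,0,0],[-1,-6,0,0,0],[-1,-9,0,0,0],[-1,-12,0,0,0],[-1,-14,0,0,0],[-1,-16,0,0,0],[-1,-17,0,0,0],[-1,-17,0,0,0]]'; python3 st.py
python3 - <<'E'
from h import *
p,d,c=cam('scene'); save(cv2.resize(p[150:290,180:380],None,fx=4,fy=4),'s6.png')
E
```

```text
time: 11.13
tool_pos: [0.4871, 0.0821, 0.2589]
tool_rot: [3.14, 0.001, 2.085]
contact_force: [-0.1, -0.1, -0.3]
opening: 0.0004
grip_force: 0.0
rack xy mm [100.7 -33.2] z 258.9 F [-0.02  0.16] -0.27 t 11.1333
```

View pics/s6.png

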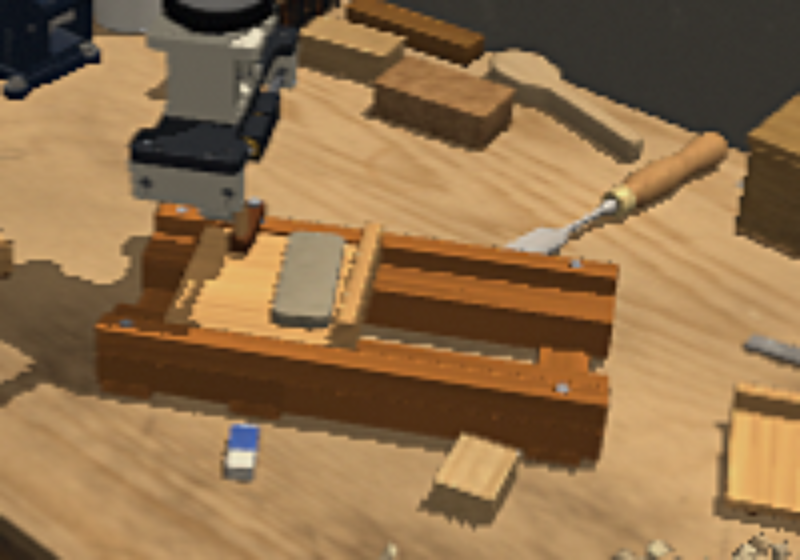

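The button is nearly square across the board and the fingertips rest on its peg side. I'll back off, rise and measure its angle.

```bash
python3 -m crank '[[-1,5,0,0,0],[-1,12,0,0,0],[-1,12,0,-35,0],[-1,12,0,-70,0],[-1,0,0,-105,0],[-1,-30,0,-135,0],[-1,-65,0,-140,0],[-1,-100,0,-140,0],[-1,-130,0,-140,0],[-1,-140,0,-140,0],[-1,-140,0,-140,0]]'; python3 st.py
cat > btn.py <<'E'
from h import *
from bd import E,O,bd
import sys
p=bd('wrist'); c=vision.get_calibration('wrist');p,d,c=cam('wrist'); X=cloud(d,c); X[...,:2]=(X[...,:2]-O)@E; z=X[...,2]
r=(X[...,0]>.06)&(X[...,0]<.15)&(X[...,1]>-.1)&(X[...,1]<.0)
m=r&(z>.068)&(z<.075); P=X[m][:,:2].astype(np.float32); (cx,cy),wh,a=cv2.minAreaRect(P*1000); print('button',cx,cy,wh,a)
v=cv2.fitLine(P,cv2.DIST_HUBER,0,.01,.01).ravel(); print('angle',np.arctan2(v[1],v[0]))
m=r&(z>.092)&(z<.104); print('peg',np.median(X[m],axis=0),m.sum()); save(p,sys.argv[1])
E
python3 btn.py w7.png
```

```text
time: 12.1
tool_pos: [0.5561, -0.0411, 0.3982]
tool_rot: [-3.141, 0.0, 2.082]
contact_force: [-0.9, 0.1, 0.4]
opening: 0.0002
grip_force: 0.0
rack xy mm [-40.4 -33. ] z 398.2 F [0.55 0.69] 0.41 t 12.1
wrist {48: 0, 50: 0, 52: 97, 54: 4361, 56: 2787, 58: 11, 60: 32, 62: 72, 64: 514, 66: 2683, 68: 225, 70: 298, 72: 98, 74: 96, 76: 678, 78: 372, 80: 5, 82: 1, 84: 4, 86: 5, 88: 3, 90: 5, 92: 3, 94: 2, 96: 16}
 plane slopes [-0.0679 -0.0128  0.0626] x [0.0003 0.1166]
0.03 [np.float64(0.0667), np.float64(0.0667), np.float64(0.0668), np.float64(0.0668), np.float64(0.0661)]
0.04 [np.float64(0.0668), np.float64(0.0668), np.float64(0.0669), np.float64(0.0667), np.float64(0.0663)]
0.05 [np.float64(0.0664), np.float64(0.0664), np.float64(0.0644), np.float64(0.0563), np.float64(0.0557)]
0.06 [np.float64(0.0558), np.float64(0.056), np.float64(0.0557), np.float64(0.0558), np.float64(0.0558)]
0.07 [np.float64(0.0557), np.float64(0.056), np.float64(0.0557), np.float64(0.0557), np.float64(0.0557)]
0.08 [np.float64(0.0706), np.float64(0.0563), np.float64(0.0558), np.float64(0.0557), np.float64(0.0558)]
0.09 [np.float64(0.0712), np.float64(0.0559), np.float64(0.056), np.float64(0.0558), np.float64(0.0559)]
0.1 [np.float64(0.0558), np.float64(0.0559), np.float64(0.0557), np.float64(0.0557), np.float64(0.0558)]
0.11 [np.float64(0.0558), np.float64(0.0559), np.float64(0.0557), np.float64(0.0557), np.float64(0.0557)]
0.12 [np.float64(0.0549), np.float64(0.0547), np.float64(0.0549), np.float64(0.0553), np.float64(0.0559)]
button 84.85960388183594 -50.91004180908203 (52.95046615600586, 16.23712730407715) 89.33039093017578
angle -1.461396
peg [ 0.08474812 -0.03080833  0.09913749] 104
```

View pics/w7.png

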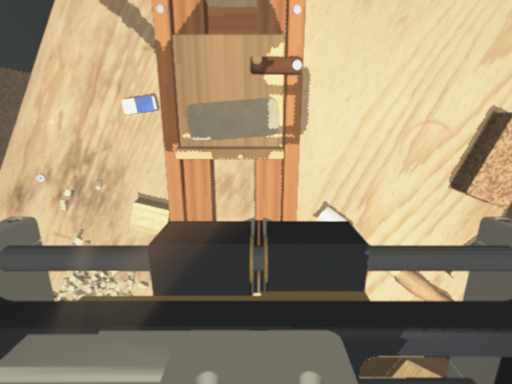

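The button at (276,66) lies squarely across the board: 89.3°, with the peg at rack (84.7, -30.8) mm. The board is level and seated, the stone lies on it at (230,118), and the tool is well clear.

```bash
python3 -c "
from cell import ticket; print(ticket.hand_in())"
```

```text
the job is handed in; nothing more can be done
None
```

The board is seated level in its notches with the slip stone still lying on it, the turn-button is locked squarely across it (measured 89.3°), and the job was handed in with the arm clear after about 12 s of robot time.

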